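Dig out the tweeter, fit it to the loudspeaker, and tidy the tray

ROBOT

A 7-joint arm with a two-finger parallel gripper is mounted at the origin on the work surface. World frame = base frame: x ahead of the robot, y to its left, z up, the work surface at z = 0. Lengths are in m, angles in rad, forces in N, time in s.
With the tool pointing down it reaches from about 0.425 to 0.95 m from the base axis. Payload 4.7 kg.
Tool frame: the origin (TCP) lies on the centre line of the jaws, within the pads' length; the fingertips stand robot.nose_length ahead of it and the grasp point (between the pads) lies 8 mm behind it (robot.nose_length is the distance from the TCP to the fingertips, in m); z points along the fingers, y is the line along which they close (so a half turn about z gives the same grasp; the last joint's range is limited). The gripper opens to 85 mm and grips with 20 to 120 N. Pads are 22 mm wide; open, the fingers measure 114 mm over their backs; the gripper's body (76 mm by 85 mm) begins 54 mm behind the grasp point. The pads swing forward as they close: fully open they stand 13 mm farther back than shut.
Start: joints at [-1.233, 0.469, -0.049, 1.532, 0.024, 1.141, -0.082], TCP at [0.242, 0.63, 0.242] pointing down, gripper open.
Joint ranges: [-2.59, 2.59], [-0.33, 1.99], [-1.39, 1.29], [0.1, 2.45], [-1.04, 4.18], [0.21, 1.99], [-2.66, 2.66]. Speed limits (rad/s): [2.57, 2.57, 3.14, 3.14, 3.14, 3.14, 3.14].

INTERFACE

Orientations are given as [roll, pitch, yaw] about the fixed x, y, z axes, in that order (R = Rz(yaw) Ry(pitch) Rx(roll)).
In Python, from plant import robot gives the robot as it stands. Calls block until the motion is done:
- robot.goto(position, orientation): joint-space move of the TCP to a pose.
- robot.move_straight(position, vel=0.15, attitude=None, contact_N=None): straight line of the TCP; attitude=None keeps the orientation; vel is the mean speed in m/s. With contact_N (N) it stops when the force on the tool has changed by that much, and returns True; else False.
- robot.move_joints(angles): joint-space move.
- robot.grip(opening, strength=None): opening from 0.0 (shut) to 1.0 (fully open); strength is the grip in N (None keeps the last); returns when the fingers have stopped.
- robot.sleep(seconds).
- robot.inverse_kinematics(position, orientation): joint angles nearest the present ones, or None.
- robot.sense(): the state.
- robot.grab_frame(name): name is "scene" or "top" or "wrist"; returns a dict with "image" (384x512x3 uint8, red, green, blue), "range_z" (384x512 float32, m along the optical axis (not along the pixel's ray), 0 where there is no reading), "fx", "fy", "cx", "cy" (pixels), "R" (3x3) and "t" (3): a world point X has camera coordinates R X + t. Camera axes: x right, y down, z forward; pixel columns grow to the right and rows downward; lengths in m; the calibration is good to about 2 mm. A picture is of the moment at which its call begins.
A pose or a line that the arm cannot do raises robot.IKError and nothing moves.
- robot.close_job(): hands the job in; it is judged then, once.
The state is a dict: "t": time; "joint_pos": joint angles; "joint_velocities": joint speeds; "effort": joint torques, N m; "tcp_pos": TCP position; "tcp_rot": TCP orientation; "wrist_force": force on the tool from outside, world axes, zero at the start; "torque": the same for the moment, N m; "opening": opening from 0.0 (shut) to 1.0 (fully open); "gripper_force": force on a finger pad.
Only numpy, scipy, OpenCV 4.12 (cv2) and the standard library are available. Lean on these libraries where they do the work, as an engineer would, in place of code of your own. Each camera call takes 0.05 s, during which the arm holds its last target. There are 200 camera calls.

TASK

The little tweeter is hemmed in by the spray can, the glue bottle and the filler tub in the MDF tray: first stand all three on the black rubber mat, leaving the tweeter where it is, then lift the tweeter out and seat it, face up and flange flat, in the empty round cut-out of the loudspeaker. After that put the can, the bottle and the tub back, each on the very spot where it stood at the start. Keep the three upright all along and do not shift the roll of tape that lies in the tray.

Things in the scene. Friction and masses are not known exactly. Their poses are not given: they have to be found in the camera images.
- aerosol: Spray can, the tallest of the three: bare aluminium cylinder 52 mm in diameter with a white band; straight up to 110 mm, then a shoulder and a grey cap 40 mm in diameter; 135 mm high in all, about 250 g. Origin: centre of its underside; z up.
- glue: White glue bottle: plain cylinder 56 mm in diameter up to 76 mm, then a cone to a pointed nozzle; 105 mm high in all, about 220 g. Origin: centre of its underside; z up.
- tub: White filler tub, short and stout: body 58 mm in diameter up to 60 mm, then a flat screw lid 62 mm in diameter from 60 to 72 mm height; 72 mm high in all, about 300 g. Origin: centre of its underside; z up.
- tweeter: Small tweeter standing on its magnet, face up: steel magnet 30 mm in diameter, 26 mm high, above it a black flange 60 mm in diameter and 12 mm thick (26 to 38 mm height), a silver dome in the middle up to 45 mm; 180 g. Origin: centre of the magnet's underside; z up. Grip it by the flange's rim. When seated the flange's underside lies on the loudspeaker's face, the magnet in the hole.
- tray: Fixed MDF tray, 220 mm (its x) by 300 mm (its y), floor 9 mm above the bench; 12 mm walls up to 45 mm above the bench at the far side (+x) and both ends, open at the front (-x). Origin: centre of its underside. On its floor the tweeter stands at about (34, 0) mm, the three others at about (-35, 0), (34, 72) and (34, -72) mm in its frame, which of them where varies.
- mat: Fixed black rubber mat on the bench to one side of the tray (either side), 270 mm (its x) by 140 mm (its y), 4 mm thick: the side area. Origin: centre of its underside. Stand things with their centres well inside its outline.
- speaker: Fixed half-built MDF loudspeaker lying on its back on the other side of the tray: box 260 mm (its x) by 150 mm (its y), its face 100 mm above the bench. A 108 mm woofer is already fitted at its x = +58 mm, 8 mm proud, its middle cap 20 mm proud. Origin: centre of its underside.
- cutout (a point): Centre of the empty round cut-out for the tweeter, at the level of the loudspeaker's face (its x = -70 mm, 100 mm above the bench). 44 mm in diameter, the face board 15 mm thick, hollow to 85 mm below the face. Axis z up; x and y as the loudspeaker's.
- tape: Roll of beige masking tape lying flat in the front left (+y) corner of the tray, at about (-75, +105) mm in its frame: 48 mm outside diameter, 18 mm high. Not to be shifted. Origin: centre of its underside.
There are look-alikes about, which are no part of the job. Leave any yellow look-alike of the glue alone. What is shaped like the tweeter but yellow is not meant.

How it is judged:
On the way, in this order (a step that is already met when the one before it is completed fails the run):
1. the can, the bottle and the tub all stand released on the mat, the tweeter still where it was (within 30 mm) (x of aerosol in the frame of mat between -0.135 and 0.135 m and y of aerosol in the frame of mat between -0.07 and 0.07 m and z of each of aerosol, glue, tub in the frame of mat below 0.012 m and angle between each of aerosol, glue, tub's own z axis and vertical below 0.15 rad and linear speed of each of aerosol, glue, tub below 0.03 m/s and contact force between each of aerosol, glue, tub and the fingers below 0.3 N and x of glue in the frame of mat between -0.135 and 0.135 m and y of glue in the frame of mat between -0.07 and 0.07 m and x of tub in the frame of mat between -0.135 and 0.135 m and y of tub in the frame of mat between -0.07 and 0.07 m and distance of tweeter from where it was at the start of the episode below 0.03 m), for 0.2 s.
2. the tweeter is seated in the cut-out and released while the can, the bottle and the tub are still on the mat (horizontal distance between tweeter and cutout below 0.009 m and z of tweeter in the frame of cutout below -0.022 m and angle between tweeter's own z axis and vertical below 0.12 rad and linear speed of each of tweeter, aerosol, glue, tub below 0.03 m/s and contact force between each of tweeter, aerosol, glue, tub and the fingers below 0.3 N and x of aerosol in the frame of mat between -0.135 and 0.135 m and y of aerosol in the frame of mat between -0.07 and 0.07 m and z of each of aerosol, glue, tub in the frame of mat below 0.012 m and angle between each of aerosol, glue, tub's own z axis and vertical below 0.15 rad and x of glue in the frame of mat between -0.135 and 0.135 m and y of glue in the frame of mat between -0.07 and 0.07 m and x of tub in the frame of mat between -0.135 and 0.135 m and y of tub in the frame of mat between -0.07 and 0.07 m), for 0.2 s.
At the end, for the whole second after the job is handed in: The tweeter sits in the cut-out (underside over 22 mm below the face, within 9 mm of centre and 7 degrees of level); can, bottle and tub stand upright (8.5 degrees), each within 15 mm of its starting place; the tape within 20 mm of its own; all released and at rest (horizontal distance between tweeter and cutout below 0.009 m and z of tweeter in the frame of cutout below -0.022 m and angle between tweeter's own z axis and vertical below 0.12 rad and linear speed of each of tweeter, aerosol, glue, tub below 0.03 m/s and contact force between each of tweeter, aerosol, glue, tub and the fingers below 0.3 N and distance of each of aerosol, glue, tub from where it was at the start of the episode below 0.015 m and angle between each of aerosol, glue, tub's own z axis and vertical below 0.15 rad and not (distance of tape from where it was at the start of the episode above 0.02 m)); the robot touches nothing.
It fails at once if the can, the bottle or the tub tipped by more than about 30 degrees (angle between any of aerosol, glue, tub's own z axis and vertical above 0.52 rad).
It fails at once if the roll of tape shifted by more than 20 mm (distance of tape from where it was at the start of the episode above 0.02 m).
It also fails if it takes over 141 s, if anything falls off the work surface, if the arm or the gripper's body presses on something with over 40 N, if the wrist force passes 120 N, or if a joint passes its speed limit or range.

## Working session

There is one attempt and no reset: what is moved stays moved. The work goes in short steps, each a Python script; the robot and the scene stay as the last script left them, time stands still between calls to the robot, and variables do not carry over. Pictures are saved under pics/ and viewed, at most 14 in all, crops included, and the job is handed in when it is done.

```bash
mkdir -p pics; ls
python3 - <<'E'
from plant import robot
import cv2,numpy as np
s=robot.sense();print(s['t'],s['tcp_pos'],s['tcp_rot'],robot.nose_length)
for n in("scene","top"):
    f=robot.grab_frame(n)
    np.savez(f'{n}0.npz',**f)
    cv2.imwrite(f'pics/{n}0.png',f['image'][:,:,::-1])
    print(n,f['R'],f['t'],f['fx'],f['cx'],f['cy'])
E
```

```text
pics
0.0 [0.24184958 0.62959256 0.2412591 ] [-3.13966489e+00  6.51657529e-05  2.77485507e+00] 0.011
scene [[-0.03655453  0.99930454  0.00736189]
 [ 0.77318782  0.03294887 -0.63332058]
 [-0.6331227  -0.01745861 -0.77385453]] [ 0.02543119 -0.37907028  1.37207518] 383.78972199694965 252.94573737733728 190.01543627029918
top [[-0.0273372  -0.99960259  0.00687971]
 [-0.99773294  0.02686139 -0.0617045 ]
 [ 0.06149518 -0.00855094 -0.99807075]] [0.01754807 0.54677736 1.27775296] 474.46873603757547 254.34530114829974 191.9954905988582
```

View pics/scene0.png

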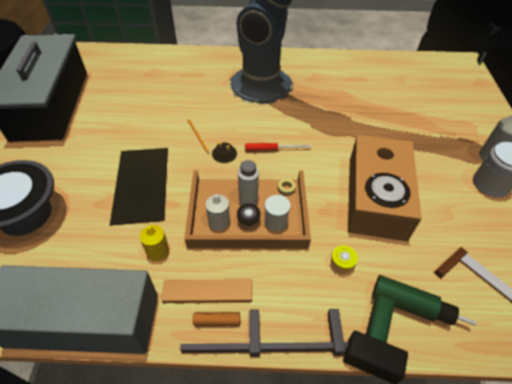

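View pics/top0.png

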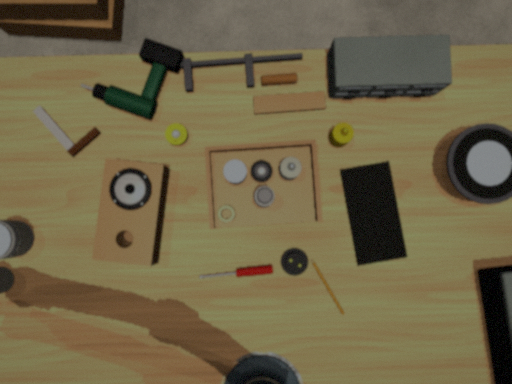

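The top view (up = +x, left = +y) shows these things.
- Tweeter candidates: the dark flange with a silver dome in the tray at (261,170), the yellow look-alike at (176,134) and a black knob with yellow dots at (295,261). I choose (261,170).
- Glue candidates: white at (290,167) and yellow at (342,133). I choose the white one.
- Tub at (235,171), can at (263,195), tape at (227,213), cut-out at (125,239) and mat at about (373,213).

Next I measure and check with a close crop.

```bash
cat > h.py <<'E'
import numpy as np,cv2
from plant import robot
def cloud(f):
    d=f['range_z'];v,u=np.indices(d.shape)
    c=np.stack([(u-f['cx'])/f['fx']*d,(v-f['cy'])/f['fy']*d,d],-1)
    w=(c-f['t'])@f['R'];w[d==0]=np.nan
    return w
def ray(f,u,v,z):
    d=f['R'].T@np.array([(u-f['cx'])/f['fx'],(v-f['cy'])/f['fy'],1]);o=-f['R'].T@f['t']
    return (o+d*(z-o[2])/d[2])
def circ(f,mask,z):
    """largest blob: (centre,radius) on plane z"""
    cs,_=cv2.findContours(mask.astype('uint8'),cv2.RETR_EXTERNAL,cv2.CHAIN_APPROX_NONE)
    c=max(cs,key=cv2.contourArea)[:,0]
    p=np.array([ray(f,u,v,z)[:2] for u,v in c],np.float32)
    (x,y),r=cv2.minEnclosingCircle(p);M=cv2.fitEllipse(p*1000) if len(p)>4 else None
    return np.round([x,y,r],4),np.round(np.array(M[0]+M[1])/1000,4) if M else None
E
python3 - <<'E'
from h import *
f=dict(np.load('top0.npz'));w=cloud(f);z=w[...,2]
for n,(u,v) in dict(aer=(263,195),glue=(290,167),tub=(235,171),tw=(261,170),tape=(227,213),mat=(373,213),spk=(130,215),bench=(270,290),floor=(290,210),hole=(125,239)).items():
    print(n,np.round(w[v,u],3))
def box(u,v,r=17):
    m=np.zeros(z.shape,bool);m[v-r:v+r,u-r:u+r]=1;return m
print('aer',circ(f,box(263,195)&(z>.135),.144))
print('aer body',circ(f,box(263,195)&(z>.11),.119))
print('glue',circ(f,box(290,167)&(z>.08)&(z<.2),.085), circ(f,box(290,167)&(z>.105),.112))
print('tub',circ(f,box(235,171)&(z>.072),.081))
print('tw',circ(f,box(261,170,13)&(z>.04)&(z<.07),.047))
print('tape',circ(f,box(227,213,12)&(z>.018),.027))
g=f['image'].max(2);m=np.zeros(z.shape,bool);m[155:270,335:412]=1
def rect(mask,zz):
    cs,_=cv2.findContours(mask.astype('uint8'),cv2.RETR_EXTERNAL,cv2.CHAIN_APPROX_NONE)
    c=max(cs,key=cv2.contourArea)[:,0];p=np.array([ray(f,a,b,zz)[:2] for a,b in c],np.float32)
    return cv2.minAreaRect(p)
print('mat',rect(m&(g<60),.004))
m=np.zeros(z.shape,bool);m[150:275,85:185]=1
print('spk',rect(m&(z>.095),.1))
m=box(125,239,14)
print('hole',circ(f,m&((z<.09)),.1))
print('hole dark',circ(f,m&(g<85),.1))
m=np.zeros(z.shape,bool);m[130:235,195:330]=1
print('tray',rect(m&(z>.035)&(z<.055),.045))
im=f['image'][120:280,85:415,::-1]
cv2.imwrite('pics/c0.png',cv2.resize(im,None,fx=2.4,fy=2.4,interpolation=2))
E
```

```text
aer [ 0.531 -0.017  0.141]
glue [ 0.603 -0.089  0.108]
tub [0.599 0.052 0.083]
tw [ 0.603 -0.016  0.052]
tape [0.492 0.079 0.009]
mat [ 0.481 -0.323  0.003]
spk [0.492 0.321 0.099]
bench [ 0.279 -0.033 -0.003]
floor [ 0.496 -0.094  0.007]
hole [0.429 0.358 0.01 ]
aer (array([ 0.5319, -0.0212,  0.02  ]), array([ 0.5319, -0.0211,  0.0374,  0.0376]))
aer body (array([ 0.5322, -0.0209,  0.0258]), array([ 0.5323, -0.021 ,  0.0488,  0.0495]))
glue (array([ 0.6065, -0.0926,  0.0279]), array([ 0.6065, -0.0928,  0.053 ,  0.0535])) (array([ 0.6047, -0.0925,  0.007 ]), array([ 0.606 , -0.0923,  0.0113,  0.0134]))
tub (array([0.6007, 0.0528, 0.0311]), array([0.6009, 0.0527, 0.0591, 0.0601]))
tw (array([ 0.6034, -0.0167,  0.03  ]), array([ 0.6035, -0.017 ,  0.057 ,  0.0572]))
tape (array([0.4921, 0.0811, 0.0238]), array([0.4919, 0.0809, 0.0446, 0.0455]))
mat ((0.48233142495155334, -0.3220401704311371), (0.2637551426887512, 0.13556364178657532), 8.27079963684082)
spk ((0.5026484727859497, 0.3259645402431488), (0.15123936533927917, 0.259662002325058), 82.04261779785156)
hole (array([0.434 , 0.3349, 0.0211]), array([0.4338, 0.3351, 0.0388, 0.0412]))
hole dark (array([0.4316, 0.3379, 0.0207]), array([0.4304, 0.3408, 0.031 , 0.0401]))
tray ((0.5697866082191467, -0.020163193345069885), (0.21974635124206543, 0.29970425367355347), 2.2786448001861572)
```

View pics/c0.png

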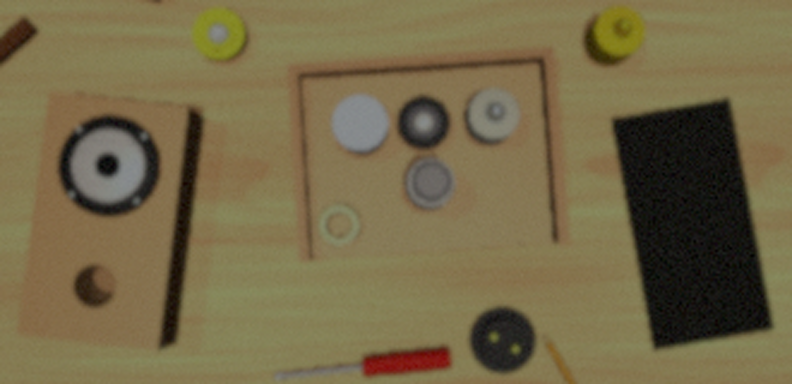

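The crop confirms it: the black flange with silver dome sits in the tray between the tub (left), the bottle (right) and the can (front), and the yellow look-alikes are outside. The cut-out matches the loudspeaker frame to within 1 mm. I start moving with the can.

```bash
cat >> h.py <<'E'
from math import pi,radians as rad,cos,sin
HOME=dict(aer=(.532,-.021),glue=(.6062,-.0925),tub=(.6008,.0528))
TZ=dict(aer=.092,glue=.062,tub=.064,)   # tcp height when standing on the tray floor
MY=rad(8.27);mat=lambda x,y=0:(.4823+x*cos(MY)-y*sin(MY),-.3220+x*sin(MY)+y*cos(MY))
SLOT=dict(aer=mat(-.09),glue=mat(0.09),tub=mat(0))
def best(p,yaw):
    """orientation: yaw or its half turn, whichever keeps the last joint nearest its middle"""
    c=[]
    for y in(yaw,yaw+pi,yaw-pi):
        q=robot.inverse_kinematics(list(p),[pi,0,y])
        if q is not None:c.append((abs(q[6]),y))
    return [pi,0,min(c)[1]]
def put(xy,z,yaw,hi,vel=.3):
    o=best([*xy,hi],yaw)
    robot.goto([*xy,hi],o)
    robot.move_straight([*xy,z+.01],vel=vel)
    hit=robot.move_straight([*xy,z-.003],vel=.03,contact_N=4)
    s=robot.sense();print('hit',hit,np.round(s['tcp_pos'],4),'want z',z)
    robot.grip(1.0);robot.move_straight([*xy,hi],vel=vel)
def pick(xy,z,yaw,hi,N=40,vel=.3):
    o=best([*xy,hi],yaw)
    robot.goto([*xy,hi],o)
    robot.move_straight([*xy,z],vel=vel)
    robot.grip(0.0,N);s=robot.sense();print('grip',round(s['opening'],3),s['gripper_force'],np.round(s['tcp_pos'],4))
    robot.move_straight([*xy,hi],vel=vel)
    s=robot.sense();print('lifted',round(s['opening'],3),s['gripper_force'],'t',s['t'])
def snap(n,cam='top',crop=None,k=1):
    f=robot.grab_frame(cam);im=f['image'][:,:,::-1]
    if crop:a,b,c,d=crop;im=im[b:d,a:c]
    cv2.imwrite(f'pics/{n}.png',cv2.resize(im,None,fx=k,fy=k,interpolation=2));return f
E
python3 - <<'E'
from h import *
pick(HOME['aer'],TZ['aer'],0,.26)
snap('s1','scene',(130,90,430,270),2.5)
E
```

```text
grip 0.602 40.881567928008735 [ 0.5333 -0.0208  0.0938]
lifted 0.596 42.19883003854193 t 4.4583
```

View pics/s1.png

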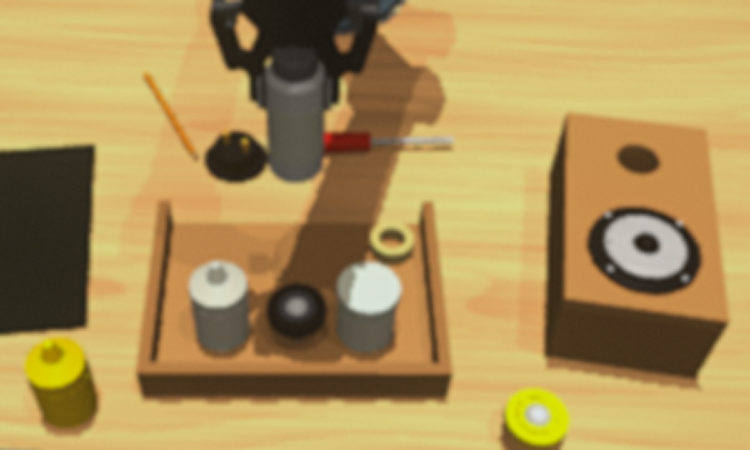

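The can hangs upright in the jaws at (295,115), and the others are undisturbed. Next I place it and move the other two.

Run:
```python
from h import *
put(SLOT['aer'],TZ['aer']-.005,MY,.26)
for n in('glue','tub'):
    pick(HOME[n],TZ[n],pi/2,.26)
    put(SLOT[n],TZ[n]-.005,MY,.26)
robot.goto([.45,.1,.3],best([.45,.1,.3],0))
f=snap('s2','top',(85,120,415,280),2.4);np.savez('top1.npz',**f);print(robot.sense()['t'])
```

```text
hit True [ 0.3944 -0.3353  0.0887] want z 0.087
grip 0.642 41.56602640170604 [ 0.6072 -0.0928  0.0642]
lifted 0.641 42.749710539355874 t 11.2667
hit True [ 0.5725 -0.3094  0.0591] want z 0.057
grip 0.697 41.835386753082275 [0.6018 0.0528 0.0662]
lifted 0.698 44.148287773132324 t 17.875
hit True [ 0.4833 -0.3219  0.0607] want z 0.059000000000000004
23.3
```

View pics/s2.png

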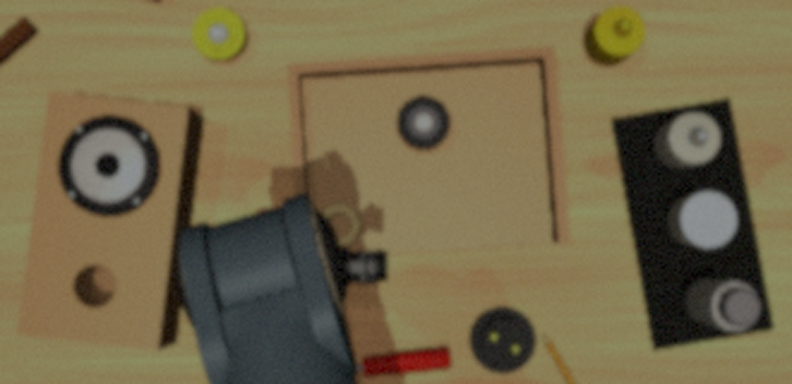

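All three stand on the mat at (695,138), (708,219) and (737,305), and the tweeter is unmoved at (423,122). Next I find the fingertip height at flange opening by a light touch on the bare bench, then measure the tweeter again.

Run:
```python
from h import *
f=dict(np.load('top1.npz'));z=cloud(f)[...,2];m=np.zeros(z.shape,bool);m[157:183,248:274]=1
print('tw',circ(f,m&(z>.04)&(z<.07),.047))
o=best([.5,.185,.1],pi/2)
robot.goto([.5,.185,.1],o);robot.grip(.7)
robot.move_straight([.5,.185,.03],vel=.2)
print(robot.move_straight([.5,.185,.003],vel=.02,contact_N=3),robot.sense()['tcp_pos'],robot.sense()['opening'])
robot.move_straight([.5,.185,.1],vel=.3);robot.grip(1.)
```

```text
tw (array([ 0.6034, -0.0168,  0.03  ]), array([ 0.6033, -0.017 ,  0.0569,  0.0577]))
True [0.4999769  0.18492427 0.00605949] 0.7003149770279267
```

Run:
```python
from h import *
p=(.6034,-.0168)
pick(p,.0415,0,.26,N=60)
c=(.4336,.3353);o=best([*c,.26],rad(-7.96))
robot.goto([*c,.26],o);robot.move_straight([*c,.155],vel=.2)
print(robot.sense()['tcp_pos'],robot.sense()['opening'])
snap('s3','scene',(320,90,440,180),5)
f=robot.grab_frame('top');np.savez('top2.npz',**f)
```

```text
grip 0.676 62.6667845249176 [ 0.6045 -0.0168  0.0438]
lifted 0.673 64.24600124359131 t 30.4667
[0.43465108 0.33529361 0.15571163] 0.6721098329339431
```

View pics/s3.png

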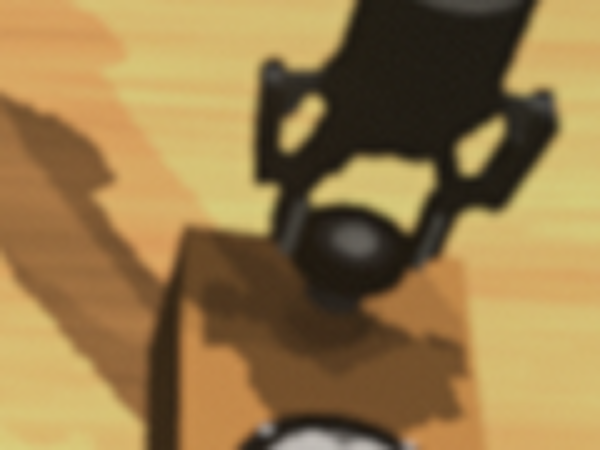

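The tweeter is held face up and level between the fingertips at (350,250), above the cut-out. Now I lower it.

Run:
```python
from h import *
c=[.4336,.3353]
print(robot.move_straight(c+[.115],vel=.06,contact_N=6),robot.sense()['tcp_pos'])
print(robot.move_straight(c+[.104],vel=.02,contact_N=5),robot.sense()['tcp_pos'],robot.sense()['wrist_force'])
robot.grip(1.0);robot.sleep(.3)
robot.move_straight(c+[.26],vel=.25)
robot.goto([.5,.0,.3],best([.5,.0,.3],pi/2));robot.sleep(.3)
f=snap('s4','top',(85,140,205,275),4);np.savez('top3.npz',**f);w=cloud(f);z=w[...,2]
m=np.zeros(z.shape,bool);m[215:260,100:150]=1
print(circ(f,m&(z>.106),.112),np.nanmax(z[m]))
k=m&(z>.107)&(z<.116);P=w[k];A=np.c_[P[:,:2]-P[:,:2].mean(0),np.ones(len(P))];print(np.linalg.lstsq(A,P[:,2],rcond=None)[0],robot.sense()['t'])
```

```text
False [0.4338586  0.33534252 0.11508656]
True [0.4338502  0.33556601 0.10881415] [-0.81787068 -0.18469353  4.34328119]
(array([0.4367, 0.3324, 0.0305]), array([0.4369, 0.3328, 0.0565, 0.0587])) 0.12122648703226375
[ 5.84002072e-03 -8.54089668e-05  1.11093663e-01] 37.2583
```

View pics/s4.png

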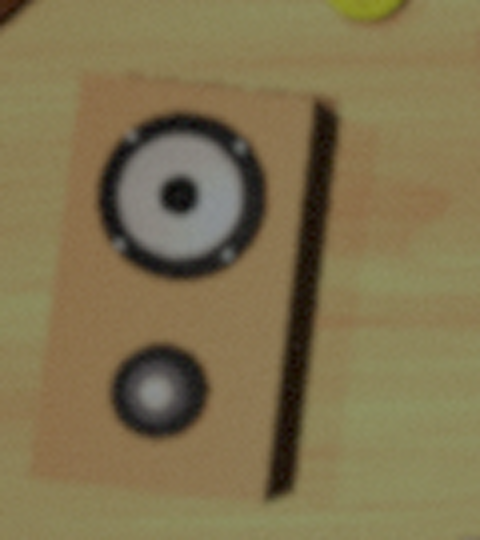

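It sits flat (tilt 0.006 rad, top at 0.111 m). I cross-check its centring against the woofer in the same picture, and measure where the three stand for picking up again.

Run:
```python
from h import *
f=dict(np.load('top3.npz'));g=f['image'].max(2);w=cloud(f);z=w[...,2]
def bx(a,b,c,d):
    m=np.zeros(z.shape,bool);m[b:d,a:c]=1;return m
wo=circ(f,bx(106,164,155,213)&(g<80),.108);tw=circ(f,bx(108,222,142,252)&(g<80),.112)
print('woofer',wo,'tw',tw)
print('woofer z',circ(f,bx(106,164,155,213)&(z>.105),.108),'tw z',circ(f,bx(108,222,142,252)&(z>.107),.112))
d=wo[0][:2]-tw[0][:2];print(np.hypot(*d),np.degrees(np.arctan2(d[1],d[0])))
for n,lo,top in(('aer',.11,.114),('glue',.065,.08),('tub',.066,.076)):
    x,y=SLOT[n];c=f['R']@[x,y,top]+f['t'];u,v=int(f['fx']*c[0]/c[2]+f['cx']),int(f['fy']*c[1]/c[2]+f['cy'])
    print(n,SLOT[n],circ(f,bx(u-18,v-18,u+18,v+18)&(z>lo),top))
```

```text
woofer (array([0.5586, 0.3177, 0.0526]), array([0.5586, 0.3181, 0.1012, 0.1017])) tw (array([0.4364, 0.3325, 0.0296]), array([0.4362, 0.3325, 0.0546, 0.0575]))
woofer z (array([0.56  , 0.318 , 0.0534]), array([0.5598, 0.3188, 0.096 , 0.0999])) tw z (array([0.4367, 0.3327, 0.0303]), array([0.4369, 0.333 , 0.0564, 0.0584]))
0.12309297299196244 -6.905626084826491
aer (0.39323588856617997, -0.3349454260070529) (array([ 0.394 , -0.3357,  0.0262]), array([ 0.3941, -0.3359,  0.0488,  0.0504]))
glue (0.57136411143382, -0.3090545739929471) (array([ 0.5752, -0.3075,  0.0298]), array([ 0.5744, -0.3081,  0.0537,  0.0569]))
tub (0.4823, -0.322) (array([ 0.4864, -0.321 ,  0.0316]), array([ 0.4862, -0.3213,  0.0599,  0.0607]))
```

Taken relative to the woofer, the tweeter is about 5 mm off centre, under the 9 mm limit. The 30 mm magnet in the 44 mm hole cannot be more than 7 mm off, so it is seated. Now I put the three back.

Run:
```python
from h import *
NOW=dict(aer=(.394,-.3357),glue=(.5745,-.308),tub=(.4855,-.3213))
for n in('glue','tub','aer'):
    pick(NOW[n],TZ[n]-.005,MY,.26)
    put(HOME[n],TZ[n],0 if n=='aer' else pi/2,.26)
robot.goto([.4,-.35,.3],best([.4,-.35,.3],0));robot.sleep(.3)
f=snap('s5','top',(85,120,415,280),2.4);np.savez('top4.npz',**f);z=cloud(f)[...,2]
def box(u,v,r=17):
    m=np.zeros(z.shape,bool);m[v-r:v+r,u-r:u+r]=1;return m
print('aer',circ(f,box(263,195)&(z>.135),.144),circ(f,box(263,195)&(z>.11),.119))
print('glue',circ(f,box(290,167)&(z>.08),.085))
print('tub',circ(f,box(235,171)&(z>.072),.081))
print('tape',circ(f,box(227,213,12)&(z>.018),.027))
print('tw',circ(f,box(125,237)&(z>.107),.112),robot.sense()['t'])
```

```text
grip 0.643 41.62901556584984 [ 0.5755 -0.3087  0.0592]
lifted 0.647 42.78592110145837 t 40.5167
hit True [ 0.6077 -0.0927  0.0641] want z 0.062
grip 0.697 41.90581262111664 [ 0.4866 -0.3217  0.061 ]
lifted 0.697 44.13465857505798 t 46.7667
hit True [0.6014 0.0529 0.0657] want z 0.064
grip 0.596 40.65912641992327 [ 0.395  -0.336   0.0887]
lifted 0.598 42.17764168046415 t 54.0333
hit True [ 0.5332 -0.0205  0.0935] want z 0.092
aer (array([ 0.5315, -0.0206,  0.0198]), array([ 0.5316, -0.0207,  0.0371,  0.0379])) (array([ 0.5319, -0.0206,  0.0257]), array([ 0.5317, -0.0207,  0.0489,  0.0499]))
glue (array([ 0.609 , -0.0953,  0.028 ]), array([ 0.6087, -0.0957,  0.0529,  0.0536]))
tub (array([0.603 , 0.0494, 0.0312]), array([0.6028, 0.0495, 0.0587, 0.0604]))
tape (array([0.4921, 0.0811, 0.0238]), array([0.4919, 0.0809, 0.0446, 0.0455]))
tw (array([0.4367, 0.3331, 0.0299]), array([0.4369, 0.3332, 0.0561, 0.0575])) 59.2167
```

View pics/s5.png

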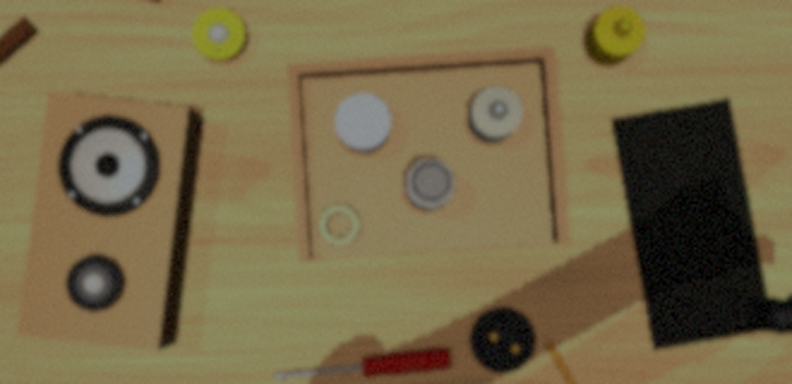

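The three are back, upright: tub at (362,122), bottle at (496,113), can at (428,182). Each is within about 5 mm of its start. The tape has not moved and the tweeter is seated at (95,283), so I hand in.

```bash
python3 -c "
from plant import robot
print(robot.close_job())"
```

```text
the job is handed in; nothing more can be done
None
```

I handed the job in at about 59 s: the tweeter is seated flat in the cut-out about 5 mm off centre (limit 9 mm), the can, bottle and tub stand upright within about 5 mm of their starting places, and the tape did not move; the hand-in call returned no verdict.

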